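# Set the straightedge and poise the hold-down frame

### The job

Lay the straightedge with the orange handle flat on the jig's bed, flush along the free long edge of the aluminium blank and about centred on it, and let go of it. Then grip the blue hold-down frame by its red bar, swing it gently up off its backstop to its balance point, straight upright over the hinge, and finish while still gripping it there, so that the line can be checked before the frame is lowered; it must not fall or swing over either way. Leave the jars, bottle, screwdriver and wrench where they are.

Things in the scene. Friction and masses are not known exactly. Their poses are not given: they have to be found in the camera images.
- straightedge_handle (a point): Loose steel straightedge, 200 (its x) x 40 (its y) x 6 mm, 0.32 kg, with an upright orange handle block 70 x 16 mm along its middle rising to 46 mm above the underside; the same either way round. This point is on its centre line, 30 mm above its underside (where the 16 mm handle is pinched); z is up.
- blank_edge (a point): Middle of the foot of the free long edge of the aluminium blank (180 x 70 x 5 mm) fixed on the jig's dark steel bed, on the bed's top, 15 mm above the table. x runs along the edge, parallel to the hinge; y from the edge over the blank to the hinge; z up. The straightedge belongs on the bare bed (100 mm) on the -y side; flush, its centre line is 20 mm from the edge.
- hinge (a point): The jig is fixed, 240 x 280 mm, turned by up to 0.3 rad. This point: middle of the hold-down frame's hinge axis, 26 mm above the table and 105 mm to the +y side of the blank's edge; axes as for blank_edge, the hinge axis is x. On its +y side stand two yellow backstop posts (up to 72 mm above the table, 170 mm apart).
- red_grip (a point): Middle of the red bar of the blue hold-down frame: 110 mm long, 16 mm across, parallel to the hinge and 175 mm from it, joined to it by two flat arms 170 mm apart with an open window between them (0.45 kg in all). At the start it leans back on the +y side, 156 mm above the table; upright it is 201 mm above the table, right over the hinge.
- flap (a joint): Angle of the hold-down frame: 0 lying flat over the bed (-y side), 1.571 rad upright, which is its balance point, 2.3 rad leaning back on the backstop, as it starts. The hinge is almost frictionless: let go, it falls to one side or the other.
- jar_a_mid (a point): Bystander: amber jar, 64 mm across, 86 mm high, middle.
- jar_b_mid (a point): Bystander: green jar, 64 mm across, 86 mm high, middle.
- oil_bottle_mid (a point): Bystander: yellow bottle, 56 mm across, 150 mm high, middle.
- screwdriver_grip (a point): Bystander: screwdriver lying on the table, its handle.
- wrench_grip (a point): Bystander: wrench lying on the table, its shank.
Not all that is in view belongs to the job. Of the things like the part that bears straightedge_handle, leave any that is purple; of the rest the larger one is meant.

How it is judged:
By the outcome, as a careful person would: the job done as asked, in the order asked, and still so for the second after the job is handed in, while the arm keeps its last pose, push and grip.
It also fails if it takes over 64 s, if anything falls off the work surface, if the arm or the gripper's body presses on something with over 40 N, if the wrist force passes 120 N, or if a joint passes its speed limit or range.

### The arm

A 6-joint arm with a two-finger parallel gripper is mounted at the origin on the work surface. World frame = base frame: x ahead of the robot, y to its left, z up, the work surface at z = 0. Lengths are in m, angles in rad, forces in N, time in s.
With the tool pointing down it reaches from about 0.4 to 0.925 m from the base axis. Payload 3.4 kg.
Tool frame: the origin (TCP) lies midway between the tips of the shut fingers; the grasp point (between the pads) lies 19 mm behind it (bot.grasp_offset is the distance from the TCP to the grasp point, in m); z points along the fingers, y is the direction in which the jaws open and shut (so a half turn about z gives the same grasp; the last joint's range is limited). The gripper opens to 85 mm and grips with 20 to 120 N. Pads are 22 mm wide; open, the fingers measure 114 mm over their backs; the gripper's body (76 mm by 85 mm) begins 54 mm behind the grasp point. The pads swing forward as they close: fully open they stand 13 mm farther back than shut.
Start: joints at [-1.282, 0.307, 1.506, -0, 1.328, -0.073], TCP at [0.204, -0.538, 0.231] pointing down, gripper open.
Joint ranges: [-3.12, 3.12], [-1.05, 2.28], [0.14, 2.33], [-1.42, 4.57], [0.1, 2.73], [-2.68, 2.68]. Speed limits (rad/s): [2.57, 2.57, 3.14, 3.14, 3.14, 3.14].

### API

Orientations are given as a unit quaternion [w, x, y, z].
In Python, from rig import bot, get_image, calibration, cut_out, mark_of gives the robot as it stands.
- The arm moves only by the tool servo_tool, never from a script. Its argument "commands" is a list of rows, each an object of numbers: "claw": the gripper's target within -1 to 1 (fully open at 1, half-way at 0, shut at -1); "tx", "ty", "tz": the shift along the tool's x, y, z in m; "rx", "ry", "rz": the turn, a rotation vector about the tool's x, y, z in degrees. A call has exactly 5 rows; each row shifts and turns the commanded pose from where the row before left it, along the tool's axes as they then stand; what a row does not reach is not made up. A row lasts 1/10 s, in which the tool goes at most 50 mm and 8.59 degrees, less where a joint would pass 70% of its speed; a pose out of reach is approached as far as the arm can. A call with a gripper value outside its range is refused whole. The fingers move at their own pace and stop on an object; the grip force is fixed at half the most. Time passes only in rows, so rows that do not move let the fingers close, or fill a call up. It gives the time, the measured TCP pose, the force and the opening at its end, in the units of the state.
- bot.observe(): the state, without advancing time (a new reading comes with each control period).
- get_image(name): name is "scene" or "top" or "wrist"; returns the picture (384x512x3 uint8, blue, green, red); there is no depth.
- calibration(name): a dict with "fovy" (degrees; the focal length in pixels is half the picture's height over the tangent of half this angle, whatever the lens; pixels are square), "cx", "cy" (the principal point, pixels), "dist_coeffs" ([k1, k2, p1, p2, k3] as OpenCV has them; the pictures are not rectified), "eye" and "orientation" of the camera in the world. Camera axes: x right, y up, looking along -z (the intrinsics and any distortion apply to the point x, -y, -z); pixel columns grow to the right and rows downward; lengths in m; the calibration is good to about 2 mm. A picture is of the moment at which its call begins: read the wrist's pose just before it. calibration takes no time and is no camera call; for the wrist camera it gives the pose at the moment of the call.
- bot.sign_off(): hands the job in, once; it reports no verdict.
Trained networks look in the newest picture that a camera, given by its name, has taken for a name from the list of things; names that differ only in an ending like _2 or _b are one class to them, and where a whole thing is asked for, a point or a joint stands for the part that bears it (a point fixed in the world has none). Each returns a list of dicts, best first, with "confidence" (0 to 1); they miss things now and then, are a little off and sometimes report something else, mostly with a low value. They report only what shows in the picture. A call takes as long as a camera call. They do not tell look-alikes from the thing itself.
- cut_out(camera, name): "region" (384x512 bool, what is visible of it).
- mark_of(camera, name): "location" ([x, y, z] in m, in the coordinates of the camera as it stood for that picture, good to about 4 mm: a listed point, or the origin of a listed thing).
The state is a dict: "t": time; "joints": joint angles; "qvel": joint speeds; "effort": joint torques, N m; "position": TCP position; "ee_rot": TCP orientation; "force": force on the tool from outside, world axes, zero at the start; "ft_torque": the same for the moment, N m; "opening": finger opening in m.
Only numpy, scipy, OpenCV 4.12 (cv2) and the standard library are available. Lean on these libraries where they do the work, as an engineer would, in place of code of your own. Each camera call takes 0.05 s, during which the arm holds its last target.

## Working session

There is one attempt and no reset: what is moved stays moved. The work goes in short steps, Python scripts to look and compute and a tool call to move; the robot and the scene stay as the last step left them, time stands still between calls to the robot, and variables do not carry over. Pictures are saved under pics/ and viewed, and the job is handed in when it is done.

Besides the shell and the picture viewer there is one more tool, called after "Emit:" as name([rows], argument=value, ...), one row to a line, values as JSON. servo_tool: Moves the arm, as the interface text tells. Its arguments: {"type":"object","properties":{"commands":{"type":"array"}},"required":["commands"]}

```bash
ls; mkdir -p pics; python3 - <<'E'
from rig import bot,get_image,calibration
import cv2
for n in ("scene","top","wrist"):
    im=get_image(n); cv2.imwrite(f"pics/{n}0.png",im); print(n,calibration(n))
print(bot.observe(),bot.grasp_offset)
E
```

```text
pics
scene {'fovy': 47.83600493277626, 'cx': 258.11222717373073, 'cy': 186.0280791380071, 'dist_coeffs': array([-0.0494727,  0.       ,  0.       ,  0.       ,  0.       ]), 'eye': array([ 1.5328367 , -0.41964898,  1.26708126]), 'orientation': array([0.77451475, 0.30843824, 0.19950002, 0.51496844])}
top {'fovy': 43.74974454714378, 'cx': 248.11148604950534, 'cy': 190.74636217824676, 'dist_coeffs': array([0.02983294, 0.        , 0.        , 0.        , 0.        ]), 'eye': array([0.39602086, 0.03651702, 1.65805462]), 'orientation': array([-0.69578839, -0.03003674,  0.03043325,  0.71697289])}
wrist {'fovy': 59.894283393510605, 'cx': 258.66990260899024, 'cy': 184.95925864340654, 'dist_coeffs': array([-0.04726933,  0.        ,  0.        ,  0.        ,  0.        ]), 'eye': array([ 0.27919031, -0.50822318,  0.3726653 ]), 'orientation': array([ 0.81224224, -0.12992249,  0.09126416, -0.56129631])}
{'t': 0.15, 'joints': array([-1.28254104e+00,  3.07469308e-01,  1.50736230e+00, -7.35180581e-06,
        1.32841155e+00, -7.34892684e-02]), 'qvel': array([-0.00043707, -0.00085103, -0.00348218,  0.00068714,  0.0019698 ,
        0.00051047]), 'effort': array([ 2.80172153e-04, -4.57975817e+01, -2.52218896e+01, -1.97645631e-04,
        8.42975947e-03,  1.01560011e-05]), 'position': array([ 0.20332617, -0.53728677,  0.23055777]), 'ee_rot': array([-8.20114866e-04,  9.83686660e-01,  1.79888502e-01, -9.19948637e-05]), 'force': array([ 1.11098359,  0.09018907, -0.21021909]), 'ft_torque': array([-0.04200733, -0.00185667, -0.01310974]), 'opening': 0.0853610765034363} 0.0187
```

View pics/scene0.png

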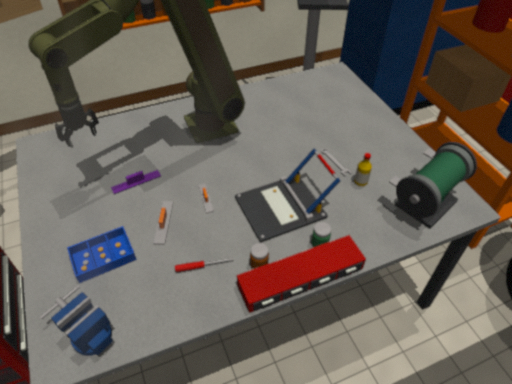

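View pics/top0.png

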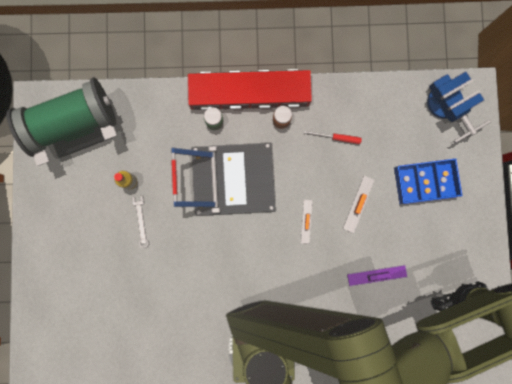

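View pics/wrist0.png

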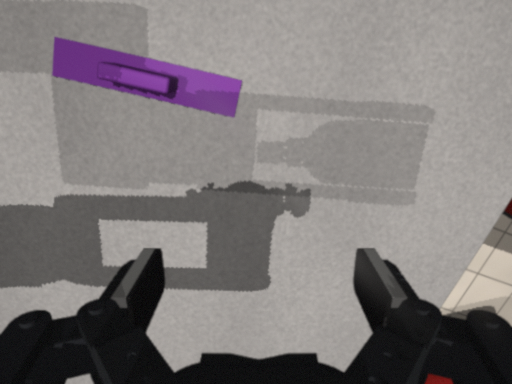

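The scene and top views show three straightedges: a purple one, a small orange one at top pixel (307,221), and the large orange target at (359,204). The jig is at about (235,180), with its flap leaning towards +y (left). Next I'll get network marks from both fixed cameras.

```bash
cat > h.py <<'E'
import numpy as np,cv2
from scipy.spatial.transform import Rotation as R
from rig import bot,get_image,calibration,cut_out,mark_of
def rot(q): return R.from_quat([q[1],q[2],q[3],q[0]]).as_matrix()
def K(c):
    f=192/np.tan(np.radians(c['fovy'])/2); return np.array([[f,0,c['cx']],[0,f,c['cy']],[0,0,1]])
def ray(c,px):
    p=cv2.undistortPoints(np.array(px,float).reshape(-1,1,2),K(c),c['dist_coeffs']).reshape(-1,2)
    d=np.c_[p[:,0],-p[:,1],-np.ones(len(p))]@rot(c['orientation']).T
    return d
def onz(c,px,z):
    d=ray(c,px); e=np.array(c['eye']); return e+d*((z-e[2])/d[:,2])[:,None]
def proj(c,P):
    X=(np.atleast_2d(P)-c['eye'])@rot(c['orientation']); X=np.c_[X[:,0],-X[:,1],-X[:,2]]
    return cv2.projectPoints(X.reshape(-1,1,3),np.zeros(3),np.zeros(3),K(c),np.array(c['dist_coeffs']))[0].reshape(-1,2)
def toW(c,loc): return np.array(c['eye'])+rot(c['orientation'])@np.array(loc)
def tri(obs):
    A=np.zeros((3,3));b=np.zeros(3)
    for c,px in obs:
        d=ray(c,[px])[0]; d/=np.linalg.norm(d); M=np.eye(3)-np.outer(d,d); A+=M; b+=M@c['eye']
    return np.linalg.solve(A,b)
E
python3 - <<'E'
from h import *
np.set_printoptions(precision=4,suppress=True)
for n in("scene","top"):
    get_image(n);c=calibration(n)
    for o in("straightedge_handle","blank_edge","hinge","red_grip","jar_a_mid","oil_bottle_mid","screwdriver_grip","wrench_grip"):
        for m in mark_of(n,o):
            w=toW(c,m['location']);print(n,o,round(m['confidence'],2),w,proj(c,w)[0].round(0))
print(bot.observe()['t'])
E
```

```text
scene straightedge_handle 0.95 [ 0.4797 -0.3391  0.0299] [164. 217.]
scene straightedge_handle 0.71 [ 0.4257 -0.1585  0.0237] [206. 194.]
scene straightedge_handle 0.59 [ 0.2345 -0.3999  0.0298] [133. 177.]
scene blank_edge 0.86 [0.577  0.0438 0.0159] [269. 207.]
scene hinge 0.56 [0.5771 0.1555 0.0268] [296. 197.]
scene red_grip 0.78 [0.5747 0.2665 0.1562] [325. 165.]
scene red_grip 0.51 [0.5774 0.0452 0.0161] [270. 207.]
scene jar_a_mid 0.58 [ 0.7851 -0.0901  0.0408] [258. 258.]
scene oil_bottle_mid 0.61 [0.5798 0.4468 0.0754] [363. 168.]
scene oil_bottle_mid 0.37 [0.3994 0.4039 0.0048] [329. 155.]
scene screwdriver_grip 0.8 [ 0.7099 -0.3014  0.0153] [192. 265.]
scene wrench_grip 0.54 [0.4003 0.404  0.0071] [329. 155.]
top straightedge_handle 0.84 [ 0.4837 -0.3436  0.0306] [359. 203.]
top straightedge_handle 0.71 [ 0.422  -0.1592  0.0225] [306. 222.]
top straightedge_handle 0.61 [ 0.2378 -0.3964  0.0276] [379. 275.]
top blank_edge 0.9 [0.5866 0.0445 0.0154] [244. 177.]
top hinge 0.76 [0.5784 0.148  0.0248] [214. 179.]
top hinge 0.67 [ 0.7131 -0.3021  0.0149] [343. 137.]
top red_grip 0.93 [0.5721 0.2632 0.1586] [175. 178.]
top jar_a_mid 0.86 [ 0.7814 -0.0889  0.0408] [282. 118.]
top jar_a_mid 0.22 [0.7864 0.1473 0.0453] [213. 118.]
top oil_bottle_mid 0.62 [0.584  0.4374 0.0782] [126. 179.]
top screwdriver_grip 0.71 [ 0.7156 -0.2991  0.0127] [342. 137.]
top wrench_grip 0.77 [0.4072 0.402  0.0074] [142. 232.]
1.05
```

```bash
cat >> h.py <<'E'
def Rdown(yaw,tilt=0.):
    # tool x at yaw (rad), z down ; tilt rotates about tool x axis(world-fixed yaw axis)
    x=np.array([np.cos(yaw),np.sin(yaw),0]); z=np.array([0,0,-1.]); y=np.cross(z,x)
    M=np.c_[x,y,z]; return R.from_rotvec(x*tilt).as_matrix()@M
def plan(P,M,N,cur=None):
    s=bot.observe(); p0=s['position']; R0=rot(s['ee_rot'])
    if cur is not None: p0,R0=cur
    dr=R.from_matrix(R0.T@M).as_rotvec(); Rr=R0
    step=R.from_rotvec(dr/N).as_matrix(); dp=(np.array(P)-p0)/N
    print('dist',np.linalg.norm(P-p0),'rotdeg/row',np.degrees(dr/N).round(2))
    for i in range(N):
        print((Rr.T@dp*1000).round(1)); Rr=Rr@step
def state():
    s=bot.observe();M=rot(s['ee_rot'])
    print('t',s['t'],'p',s['position'].round(4),'yaw',np.degrees(np.arctan2(M[1,0],M[0,0])).round(2),'z',M[:,2].round(4),'F',s['force'].round(1),'op',round(s['opening'],4),'j',s['joints'].round(3))
np.set_printoptions(precision=4,suppress=True)
E
python3 - <<'E'
from h import *
state();plan(np.array([.482,-.341,.2]),Rdown(np.radians(-23.6)),10)
E
```

```text
t 1.05 p [ 0.2035 -0.5378  0.2313] yaw 20.73 z [-0.  0. -1.] F [ 0.2 -0.2  0.3] op 0.0857 j [-1.282  0.307  1.506 -0.     1.328 -0.073]
dist 0.34242109356488504 rotdeg/row [-0.    0.    4.43]
[33.  -8.5  3.1]
[ 32.3 -11.1   3.1]
[ 31.3 -13.5   3.1]
[ 30.2 -15.9   3.1]
[ 28.8 -18.2   3.1]
[ 27.3 -20.4   3.1]
[ 25.7 -22.4   3.1]
[ 23.9 -24.3   3.1]
[ 21.9 -26.1   3.1]
[ 19.8 -27.7   3.1]
```

Emit:
servo_tool([
  {"claw": 1, "tx": 0.033, "ty": -0.0085, "tz": 0.003, "rz": 4.4},
  {"claw": 1, "tx": 0.032, "ty": -0.011, "tz": 0.003, "rz": 4.4},
  {"claw": 1, "tx": 0.031, "ty": -0.0135, "tz": 0.003, "rz": 4.4},
  {"claw": 1, "tx": 0.03, "ty": -0.016, "tz": 0.003, "rz": 4.4},
  {"claw": 1, "tx": 0.029, "ty": -0.018, "tz": 0.003, "rz": 4.4},
])

```text
invalid input
```

Emit:
servo_tool([
  {"claw": 1, "tx": 0.027, "ty": -0.0205, "tz": 0.003, "rz": 4.4},
  {"claw": 1, "tx": 0.0255, "ty": -0.0225, "tz": 0.003, "rz": 4.4},
  {"claw": 1, "tx": 0.024, "ty": -0.0245, "tz": 0.003, "rz": 4.4},
  {"claw": 1, "tx": 0.022, "ty": -0.026, "tz": 0.003, "rz": 4.4},
  {"claw": 1, "tx": 0.02, "ty": -0.0275, "tz": 0.003, "rz": 4.4},
])

```text
invalid input
```

```bash
python3 - <<'E'
from h import *
state()
for n in("wrist",):
    c=calibration(n);im=get_image(n);cv2.imwrite("pics/w1.png",im)
    for m in mark_of(n,"straightedge_handle"):
            w=toW(c,m['location']);print(n,round(m['confidence'],2),w,proj(c,w)[0].round(0))
    for r in cut_out(n,"straightedge_handle"):
        g=r['region'].astype(np.uint8);ct=max(cv2.findContours(g,0,2)[0],key=cv2.contourArea);print(r['confidence'],cv2.contourArea(ct),cv2.minAreaRect(onz(c,ct.reshape(-1,2),0.006)[:,:2].astype(np.float32)*1000))
state()
E
```

```text
t 1.05 p [ 0.2035 -0.5378  0.2313] yaw 20.73 z [-0.  0. -1.] F [ 0.2 -0.2  0.3] op 0.0857 j [-1.282  0.307  1.506 -0.     1.328 -0.073]
wrist 0.84 [ 0.2275 -0.3955  0.0272] [136.  85.]
0.62 7181.5 ((235.05760192871094, -396.0082702636719), (42.278751373291016, 200.77772521972656), 7.45164155960083)
t 1.2 p [ 0.2035 -0.5378  0.2314] yaw 20.73 z [ 0.     -0.0001 -1.    ] F [0.3 0.8 0.9] op 0.0854 j [-1.282  0.307  1.506  0.     1.328 -0.073]
```

View pics/w1.png

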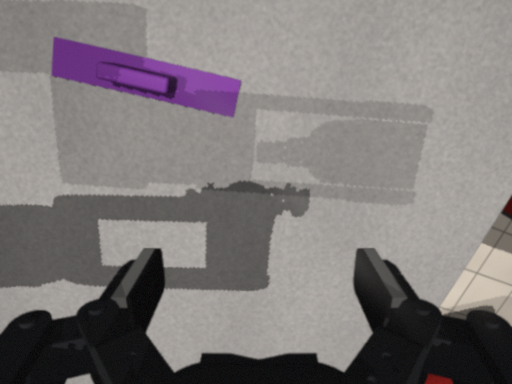

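The call was rejected, possibly because a row needs every key. The arm hasn't moved, and the picture still shows the purple look-alike. I'll retry with every key given.

Emit:
servo_tool([
  {"claw": 1, "tx": 0.033, "ty": -0.0085, "tz": 0.003, "rx": 0, "ry": 0, "rz": 4.4},
  {"claw": 1, "tx": 0.032, "ty": -0.011, "tz": 0.003, "rx": 0, "ry": 0, "rz": 4.4},
  {"claw": 1, "tx": 0.031, "ty": -0.0135, "tz": 0.003, "rx": 0, "ry": 0, "rz": 4.4},
  {"claw": 1, "tx": 0.03, "ty": -0.016, "tz": 0.003, "rx": 0, "ry": 0, "rz": 4.4},
  {"claw": 1, "tx": 0.029, "ty": -0.018, "tz": 0.003, "rx": 0, "ry": 0, "rz": 4.4},
])

```text
t: 1.7
position: [0.3431, -0.4388, 0.2163]
ee_rot: [0.0, 1.0, -0.013, 0.0]
force: [1.4, -0.5, -0.4]
opening: 0.0858
```

Emit:
servo_tool([
  {"claw": 1, "tx": 0.027, "ty": -0.0205, "tz": 0.003, "rx": 0, "ry": 0, "rz": 4.4},
  {"claw": 1, "tx": 0.0255, "ty": -0.0225, "tz": 0.003, "rx": 0, "ry": 0, "rz": 4.4},
  {"claw": 1, "tx": 0.024, "ty": -0.0245, "tz": 0.003, "rx": 0, "ry": 0, "rz": 4.4},
  {"claw": 1, "tx": 0.022, "ty": -0.026, "tz": 0.003, "rx": 0, "ry": 0, "rz": 4.4},
  {"claw": 1, "tx": 0.02, "ty": -0.0275, "tz": 0.003, "rx": 0, "ry": 0, "rz": 4.4},
])

```text
t: 2.2
position: [0.4818, -0.3398, 0.2013]
ee_rot: [0.0, 0.979, -0.203, 0.0]
force: [-0.2, -0.7, -0.4]
opening: 0.0852
```

```bash
cat > look.py <<'E'
from h import *
import sys
state()
n="wrist"
c=calibration(n);im=get_image(n);cv2.imwrite(sys.argv[1],im)
for o in sys.argv[2:]:
    for m in mark_of(n,o):
            w=toW(c,m['location']);print(o,round(m['confidence'],2),w,proj(c,w)[0].round(0))
if "straightedge_handle" in sys.argv[2:]:
  for r in cut_out(n,"straightedge_handle"):
        g=r['region'].astype(np.uint8);ct=max(cv2.findContours(g,0,2)[0],key=cv2.contourArea);print(r['confidence'],cv2.contourArea(ct),cv2.minAreaRect(onz(c,ct.reshape(-1,2),0.006)[:,:2].astype(np.float32)*1000))
state()
E
python3 look.py pics/w2.png straightedge_handle
```

```text
t 2.2 p [ 0.4818 -0.3398  0.2013] yaw -23.45 z [ 0.0001 -0.0002 -1.    ] F [-0.2 -0.7 -0.4] op 0.0852 j [-0.686  0.35   1.519 -0.     1.272  1.294]
straightedge_handle 0.73 [ 0.4793 -0.3484  0.0283] [269. 161.]
straightedge_handle 0.63 [ 0.4307 -0.1608  0.0201] [131. 263.]
0.84 6928.5 ((480.2555847167969, -344.92041015625), (40.28047180175781, 199.04595947265625), 66.14710235595703)
0.76 1558.0 ((464.2875061035156, -165.74327087402344), (38.851688385009766, 77.11058807373047), 81.99563598632812)
0.68 1699.5 ((227.4923095703125, -339.3896789550781), (54.46406555175781, 83.63627624511719), 6.170926094055176)
0.3 2278.5 ((490.5281677246094, -42.11498260498047), (58.424930572509766, 122.53724670410156), 51.651039123535156)
t 2.35 p [ 0.4821 -0.3394  0.201 ] yaw -23.06 z [-0.0002  0.0004 -1.    ] F [ 0.  -0.5 -0.2] op 0.0854 j [-0.685  0.351  1.519  0.     1.272  1.288]
```

View pics/w2.png

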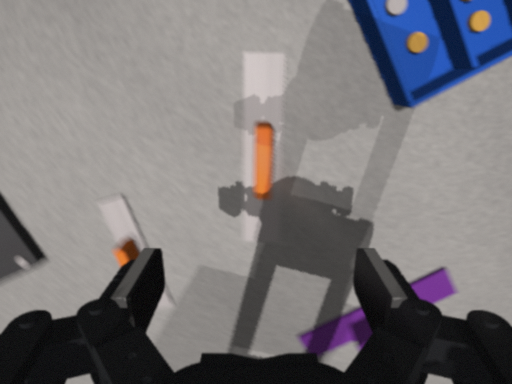

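The picture shows the target handle at (263,160), aligned with the tool's x axis and nearly centred between the jaws. Moving down.

Emit:
servo_tool([
  {"claw": 1, "tx": 0, "ty": 0.003, "tz": 0.028, "rx": 0, "ry": 0, "rz": 0.5},
  {"claw": 1, "tx": 0, "ty": 0.002, "tz": 0.028, "rx": 0, "ry": 0, "rz": 0},
  {"claw": 1, "tx": 0, "ty": 0, "tz": 0.028, "rx": 0, "ry": 0, "rz": 0},
  {"claw": 1, "tx": 0, "ty": 0, "tz": 0.028, "rx": 0, "ry": 0, "rz": 0},
  {"claw": 1, "tx": 0, "ty": 0, "tz": 0.014, "rx": 0, "ry": 0, "rz": 0},
])

```text
t: 2.85
position: [0.4764, -0.3452, 0.073]
ee_rot: [-0.001, 0.979, -0.206, -0.002]
force: [-0.3, 0.7, 0.2]
opening: 0.0853
```

```bash
python3 look.py pics/w3.png straightedge_handle
```

```text
t 2.85 p [ 0.4764 -0.3452  0.073 ] yaw -23.78 z [-0.0034  0.0021 -1.    ] F [-0.3  0.7  0.2] op 0.0853 j [-0.698  0.483  1.67  -0.001  0.992  1.288]
straightedge_handle 0.89 [ 0.4749 -0.3453  0.0259] [261. 214.]
0.64 2366.0 ((475.0184631347656, -171.50892639160156), (34.514625549316406, 53.95069122314453), 84.29659271240234)
0.6 16693.0 ((480.348876953125, -344.7859802246094), (40.169471740722656, 198.9351806640625), 65.86927795410156)
0.47 92.5 ((263.41363525390625, -419.6192321777344), (23.26801300048828, 7.001823425292969), 63.6376953125)
t 3.0 p [ 0.4773 -0.3455  0.0745] yaw -23.8 z [-0.0023  0.0014 -1.    ] F [-0.1  0.2 -0.2] op 0.0855 j [-0.698  0.482  1.668 -0.     0.994  1.288]
```

View pics/w3.png

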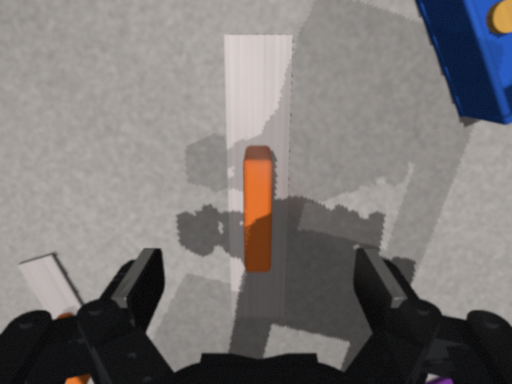

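The handle is at (258,210), midway between the fingers. Lowering and gripping.

Emit:
servo_tool([
  {"claw": 1, "tx": 0.003, "ty": 0, "tz": 0.02, "rx": 0, "ry": 0, "rz": 0},
  {"claw": 1, "tx": 0, "ty": 0, "tz": 0.02, "rx": 0, "ry": 0, "rz": 0},
  {"claw": 1, "tx": 0, "ty": 0, "tz": 0.015, "rx": 0, "ry": 0, "rz": 0},
  {"claw": 1, "tx": 0, "ty": 0, "tz": 0.0075, "rx": 0, "ry": 0, "rz": 0},
  {"claw": 1, "tx": 0, "ty": 0, "tz": 0, "rx": 0, "ry": 0, "rz": 0},
])

```text
t: 3.5
position: [0.4813, -0.3469, 0.0129]
ee_rot: [0.0, 0.979, -0.206, -0.0]
force: [0.1, -0.1, 0.1]
opening: 0.0857
```

Emit:
servo_tool([
  {"claw": -1, "tx": 0, "ty": 0, "tz": 0, "rx": 0, "ry": 0, "rz": 0},
  {"claw": -1, "tx": 0, "ty": 0, "tz": 0, "rx": 0, "ry": 0, "rz": 0},
  {"claw": -1, "tx": 0, "ty": 0, "tz": 0, "rx": 0, "ry": 0, "rz": 0},
  {"claw": -1, "tx": 0, "ty": 0, "tz": 0, "rx": 0, "ry": 0, "rz": 0},
  {"claw": -1, "tx": 0, "ty": 0, "tz": 0, "rx": 0, "ry": 0, "rz": 0},
])

```text
t: 4.0
position: [0.4818, -0.3468, 0.0135]
ee_rot: [0.0, 0.979, -0.206, 0.0]
force: [0.5, -0.2, -0.7]
opening: 0.015
```

```bash
python3 look.py pics/w4.png straightedge_handle
```

```text
t 4.0 p [ 0.4818 -0.3468  0.0135] yaw -23.77 z [ 0.0007 -0.0007 -1.    ] F [ 0.5 -0.2 -0.7] op 0.015 j [-0.695  0.565  1.713 -0.     0.863  1.291]
straightedge_handle 0.84 [ 0.4796 -0.3465  0.0255] [262. 269.]
0.65 1179.0 ((471.94976806640625, -182.97451782226562), (19.752586364746094, 56.897743225097656), 50.05149459838867)
0.61 22910.0 ((493.16436767578125, -350.301513671875), (40.611351013183594, 172.5502471923828), 65.69596099853516)
t 4.15 p [ 0.4818 -0.3468  0.0133] yaw -23.77 z [ 0.0007 -0.0007 -1.    ] F [-0.5  0.   5. ] op 0.0156 j [-0.695  0.565  1.713 -0.     0.862  1.291]
```

View pics/w4.png

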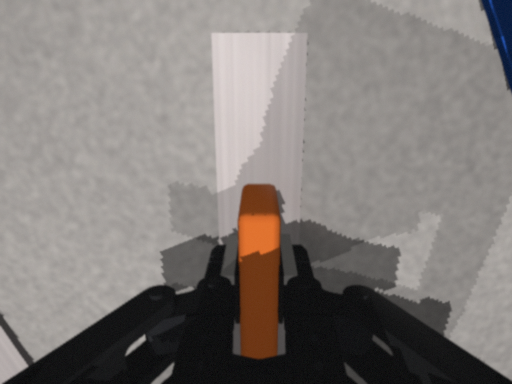

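The handle is gripped, with the plate's far end at row 33. I'll work out the straightedge's centre offset, then plan the lift and the transfer.

```bash
python3 - <<'E'
from h import *
c=calibration("wrist");s=bot.observe();M=rot(s['ee_rot'])
w=onz(c,[(212,33),(308,33),(220,240),(302,240)],0.006)
print((w-s['position'])@M)
g=cv2.imread('pics/top0.png');cv2.imwrite('pics/topz.png',cv2.resize(g[130:230,150:290],None,fx=5,fy=5,interpolation=cv2.INTER_CUBIC))
p0=s['position']+[0,0,.13]
plan(np.array([.582,.0,.15]),Rdown(np.radians(2)),13,cur=(p0,M))
E
```

```text
[[ 0.0976 -0.0202  0.0074]
 [ 0.0976  0.0196  0.0074]
 [ 0.0022 -0.0203  0.0073]
 [ 0.0022  0.0207  0.0074]]
dist 0.3610277994334311 rotdeg/row [ 0.   -0.   -1.98]
[ -3.7 -27.5  -0.5]
[ -2.7 -27.6  -0.5]
[ -1.8 -27.7  -0.5]
[ -0.8 -27.8  -0.5]
[  0.1 -27.8  -0.5]
[  1.1 -27.7  -0.5]
[  2.1 -27.7  -0.5]
[  3.  -27.6  -0.5]
[  4.  -27.5  -0.5]
[  4.9 -27.3  -0.5]
[  5.9 -27.1  -0.5]
[  6.8 -26.9  -0.5]
[  7.7 -26.7  -0.5]
```

View pics/topz.png

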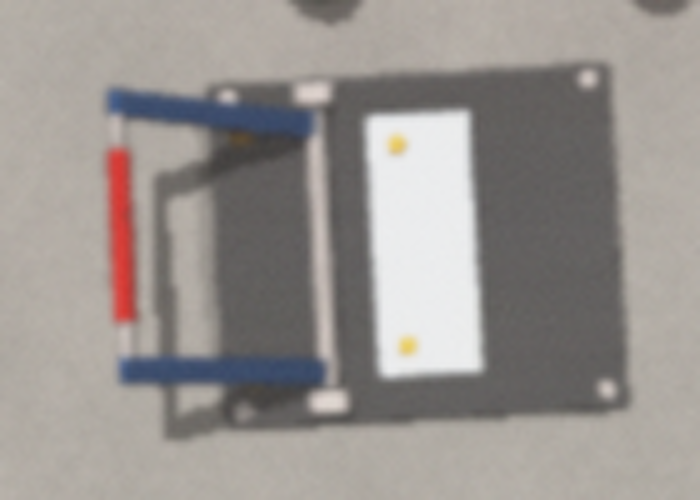

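Zoomed top view: the blank is white, with its free edge running from (470,110) to (483,372) in the zoom. The bare bed is on the right (−y), with screws at its outer corners. Lifting and moving now.

Emit:
servo_tool([
  {"claw": -1, "tx": 0, "ty": 0, "tz": -0.01, "rx": 0, "ry": 0, "rz": 0},
  {"claw": -1, "tx": 0, "ty": 0, "tz": -0.025, "rx": 0, "ry": 0, "rz": 0},
  {"claw": -1, "tx": 0, "ty": 0, "tz": -0.035, "rx": 0, "ry": 0, "rz": 0},
  {"claw": -1, "tx": 0, "ty": 0, "tz": -0.035, "rx": 0, "ry": 0, "rz": 0},
  {"claw": -1, "tx": 0, "ty": 0, "tz": -0.025, "rx": 0, "ry": 0, "rz": 0},
])

```text
t: 4.65
position: [0.4816, -0.3466, 0.1451]
ee_rot: [0.0, 0.979, -0.206, 0.001]
force: [0.5, -0.3, -2.4]
opening: 0.0156
```

Emit:
servo_tool([
  {"claw": -1, "tx": -0.002, "ty": -0.013, "tz": -0.0005, "rx": 0, "ry": 0, "rz": -1},
  {"claw": -1, "tx": -0.003, "ty": -0.0275, "tz": -0.0005, "rx": 0, "ry": 0, "rz": -2},
  {"claw": -1, "tx": -0.002, "ty": -0.0275, "tz": -0.0005, "rx": 0, "ry": 0, "rz": -2},
  {"claw": -1, "tx": -0.001, "ty": -0.028, "tz": -0.0005, "rx": 0, "ry": 0, "rz": -2},
  {"claw": -1, "tx": 0, "ty": -0.028, "tz": -0.0005, "rx": 0, "ry": 0, "rz": -2},
])

```text
t: 5.15
position: [0.5155, -0.2245, 0.1434]
ee_rot: [-0.001, 0.992, -0.128, -0.002]
force: [0.8, 0.6, -2.8]
opening: 0.0152
```

Emit:
servo_tool([
  {"claw": -1, "tx": 0.001, "ty": -0.028, "tz": -0.0005, "rx": 0, "ry": 0, "rz": -2},
  {"claw": -1, "tx": 0.002, "ty": -0.028, "tz": -0.0005, "rx": 0, "ry": 0, "rz": -2},
  {"claw": -1, "tx": 0.003, "ty": -0.028, "tz": -0.0005, "rx": 0, "ry": 0, "rz": -2},
  {"claw": -1, "tx": 0.004, "ty": -0.0275, "tz": -0.0005, "rx": 0, "ry": 0, "rz": -2},
  {"claw": -1, "tx": 0.005, "ty": -0.0275, "tz": -0.0005, "rx": 0, "ry": 0, "rz": -2},
])

```text
t: 5.65
position: [0.556, -0.0909, 0.1459]
ee_rot: [-0.001, 0.999, -0.04, -0.002]
force: [0.5, 0.1, -2.1]
opening: 0.0151
```

Emit:
servo_tool([
  {"claw": -1, "tx": 0.006, "ty": -0.0275, "tz": -0.0005, "rx": 0, "ry": 0, "rz": -2},
  {"claw": -1, "tx": 0.007, "ty": -0.027, "tz": -0.0005, "rx": 0, "ry": 0, "rz": -2},
  {"claw": -1, "tx": 0.008, "ty": -0.0265, "tz": -0.0005, "rx": 0, "ry": 0, "rz": -2},
  {"claw": -1, "tx": 0.004, "ty": -0.012, "tz": 0, "rx": 0, "ry": 0, "rz": -1},
  {"claw": -1, "tx": 0, "ty": 0, "tz": 0, "rx": 0, "ry": 0, "rz": 0},
])

```text
t: 6.15
position: [0.5854, 0.0007, 0.1479]
ee_rot: [-0.0, 1.0, 0.021, -0.001]
force: [0.4, -1.4, -2.3]
opening: 0.0153
```

```bash
python3 look.py pics/w5.png blank_edge hinge; python3 - <<'E'
from h import *
ct=calibration("top");e=onz(ct,[(244,152),(246.6,204.4)],.02);print(e,e.mean(0),np.degrees(np.arctan2(*(e[0]-e[1])[[1,0]])))
E
```

```text
t 6.15 p [0.5854 0.0007 0.1479] yaw 2.41 z [-0.0025  0.0005 -1.    ] F [ 0.4 -1.4 -2.3] op 0.0153 j [-0.071  0.395  1.596  0.     1.153  1.458]
blank_edge 0.74 [0.5789 0.0444 0.0151] [209. 179.]
hinge 0.92 [0.5777 0.1477 0.0296] [ 83. 181.]
t 6.3 p [ 0.5852 -0.002   0.1486] yaw 2.21 z [-0.0019 -0.0006 -1.    ] F [ 0.1  1.  -3.7] op 0.015 j [-0.075  0.394  1.596 -0.001  1.153  1.457]
[[0.6714 0.0437 0.02  ]
 [0.4896 0.0401 0.02  ]] [0.5805 0.0419 0.02  ] 1.1357443974708845
```

View pics/w5.png

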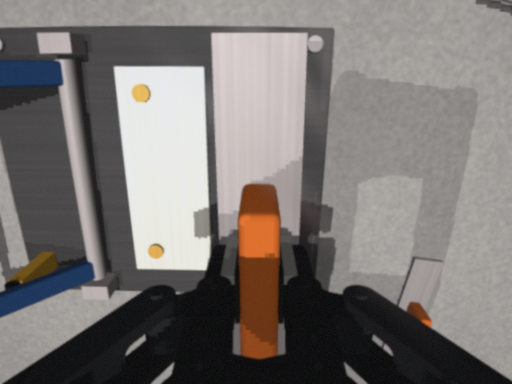

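The blank's free edge is clear at (206,67)–(210,270), with the straightedge hovering to its right. I'll fit the edge with subpixel accuracy on a settled picture.

```bash
cat > edge.py <<'E'
from h import *
import sys
s=bot.observe();M=rot(s['ee_rot']);state()
c=calibration("wrist");im=get_image("wrist");cv2.imwrite(sys.argv[1],im)
r=cut_out("wrist","blank_edge"); print(len(r))
g=im.astype(int); white=((g.min(2)>195)&(g[:,:,0]>=g[:,:,2]-3)).astype(np.uint8)
n,l,st,ce=cv2.connectedComponentsWithStats(white); k=1+np.argmax(st[1:,4]); print(st[k])
x,y,w,h,_=st[k]
gr=cv2.cvtColor(im,cv2.COLOR_BGR2GRAY).astype(float)
pts=[]
for row in range(y+6,y+h-6,3):
    xs=np.where(l[row]==k)[0]
    if len(xs)==0: continue
    x0=xs.max(); win=gr[row,x0-5:x0+7]; hi=win[:3].mean(); lo=win[-4:].min(); th=(hi+lo)/2
    for i in range(len(win)-1):
        if win[i]>=th>win[i+1]: pts.append((x0-5+i+(win[i]-th)/(win[i]-win[i+1]),row));break
pts=np.array(pts)
W=onz(c,pts,.02)
v=cv2.fitLine(W[:,:2].astype(np.float32),cv2.DIST_HUBER,0,1e-4,1e-4).ravel()
d=v[:2]*np.sign(v[0]);res=(W[:,:2]-v[2:])@[-d[1],d[0]];print('yaw edge',np.degrees(np.arctan2(d[1],d[0])),'res',res.std(),len(res))
# ends of blank
xs=[]
for yy in (y,y+h-1):
    col=int(np.where(l[yy]==k)[0].mean()); xs.append((col,yy+(-.5 if yy==y else .5)))
E=onz(c,xs,.02);t=(E[:,:2]-v[2:])@d; mid=v[2:]+d*t.mean();print('len',abs(t[0]-t[1]),'edge mid',mid)
nrm=np.array([-d[1],d[0]])
tool=s['position'][:2]; print('tool rel edge along',(tool-mid)@d,'across',(tool-mid)@nrm)
print('dyaw tool-edge',np.degrees(np.arctan2(M[1,0],M[0,0])-np.arctan2(d[1],d[0])))
E
python3 edge.py pics/w6.png
```

```text
t 6.3 p [ 0.5852 -0.002   0.1486] yaw 2.21 z [-0.0019 -0.0006 -1.    ] F [ 0.1  1.  -3.7] op 0.015 j [-0.075  0.394  1.596 -0.001  1.153  1.457]
1
[ 111   67   92  157 9290]
yaw edge 1.22371 res 0.00877299318980929 47
len 0.1334435707825158 edge mid [0.6039 0.0464]
tool rel edge along -0.01965743280558715 across -0.04800178276060686
dyaw tool-edge 0.984067653613886
```

```bash
sed -i 's/g.min(2)>195/g.min(2)>150/; s/k=1+np.argmax(st\[1:,4\])/k=l[170,170]/; s/&(g\[:,:,0\]>=g\[:,:,2\]-3)//' edge.py
sed -i "s/^W=onz/q=np.polyfit(pts[:,1],pts[:,0],1)\nfor _ in range(3):\n    rr=pts[:,0]-np.polyval(q,pts[:,1]); pts=pts[abs(rr)<max(1,2*rr.std())]; q=np.polyfit(pts[:,1],pts[:,0],1)\nprint(pts[[0,-1]])\nW=onz/" edge.py
python3 edge.py pics/w7.png
```

```text
t 6.4 p [ 0.5856 -0.0024  0.149 ] yaw 2.15 z [-0.001  -0.0004 -1.    ] F [-0.   0.8 -1.7] op 0.0152 j [-0.076  0.394  1.595 -0.001  1.153  1.458]
1
[  109    67    99   203 15952]
[[198.8927  73.    ]
 [207.6299 262.    ]]
yaw edge 1.6914967 res 0.00012382847162611819 55
len 0.18041580598271642 edge mid [0.5812 0.0454]
tool rel edge along 0.0028976979317371725 across -0.04795916580299228
dyaw tool-edge 0.4554008769658733
```

The edge fit is good: length 0.1804 m, which is within 0.5 mm of the true 180 mm, and residual 0.12 mm. I'll go down to just above the bed, offset 3 mm outwards.

Emit:
servo_tool([
  {"claw": -1, "tx": 0, "ty": -0.01, "tz": 0.02, "rx": 0, "ry": 0, "rz": 0.45},
  {"claw": -1, "tx": 0, "ty": -0.01, "tz": 0.03, "rx": 0, "ry": 0, "rz": 0},
  {"claw": -1, "tx": 0, "ty": -0.005, "tz": 0.03, "rx": 0, "ry": 0, "rz": 0},
  {"claw": -1, "tx": 0, "ty": 0, "tz": 0.02, "rx": 0, "ry": 0, "rz": 0},
  {"claw": -1, "tx": 0, "ty": 0, "tz": 0.009, "rx": 0, "ry": 0, "rz": 0},
])

```text
t: 7.0
position: [0.5838, 0.0232, 0.0384]
ee_rot: [-0.0, 1.0, 0.015, -0.002]
force: [-0.2, 0.0, -2.5]
opening: 0.0153
```

Emit:
servo_tool([
  {"claw": -1, "tx": 0, "ty": 0, "tz": 0, "rx": 0, "ry": 0, "rz": 0},
  {"claw": -1, "tx": 0, "ty": 0, "tz": 0, "rx": 0, "ry": 0, "rz": 0},
  {"claw": -1, "tx": 0, "ty": 0, "tz": 0, "rx": 0, "ry": 0, "rz": 0},
  {"claw": -1, "tx": 0, "ty": 0, "tz": 0, "rx": 0, "ry": 0, "rz": 0},
  {"claw": -1, "tx": 0, "ty": 0, "tz": 0, "rx": 0, "ry": 0, "rz": 0},
])

```text
t: 7.5
position: [0.586, 0.0236, 0.0413]
ee_rot: [0.0, 1.0, 0.015, 0.001]
force: [-0.3, -1.3, -2.5]
opening: 0.0153
```

```bash
python3 edge.py pics/w8.png
```

```text
t 7.5 p [0.586  0.0236 0.0413] yaw 1.77 z [ 0.0018 -0.     -1.    ] F [-0.3 -1.3 -2.5] op 0.0153 j [-0.032  0.52   1.708  0.     0.912  1.508]
1
[   67    33   240   280 41598]
[[307.0745  39.    ]
 [119.8222 306.    ]]
yaw edge -39.634754 res 0.017019372858365994 90
len 0.17498255785765993 edge mid [0.5921 0.0516]
tool rel edge along 0.013171919042549026 across -0.025381852873151145
dyaw tool-edge 41.408894611890794
```

View pics/w8.png

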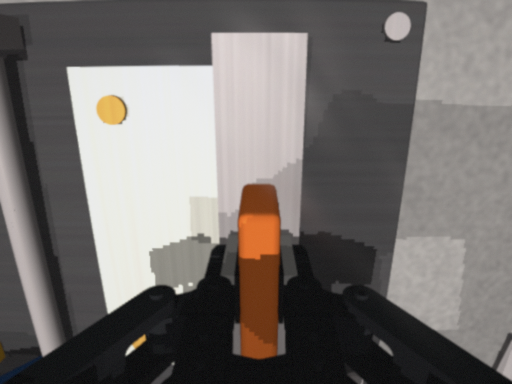

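At this height the straightedge hides the blank's edge, so this edge fit is invalid. I'll shift out 3 mm for margin, lower to just above the bed and look at the gap.

Emit:
servo_tool([
  {"claw": -1, "tx": 0, "ty": 0.003, "tz": 0, "rx": 0, "ry": 0, "rz": 0},
  {"claw": -1, "tx": 0, "ty": 0, "tz": 0.006, "rx": 0, "ry": 0, "rz": 0},
  {"claw": -1, "tx": 0, "ty": 0, "tz": 0.005, "rx": 0, "ry": 0, "rz": 0},
  {"claw": -1, "tx": 0, "ty": 0, "tz": 0, "rx": 0, "ry": 0, "rz": 0},
  {"claw": -1, "tx": 0, "ty": 0, "tz": 0, "rx": 0, "ry": 0, "rz": 0},
])

```text
t: 8.1
position: [0.585, 0.0207, 0.0288]
ee_rot: [-0.0, 1.0, 0.016, -0.001]
force: [-0.1, 0.6, -2.9]
opening: 0.0154
```

```bash
python3 - <<'E'
from h import *
state();im=get_image("wrist");cv2.imwrite("pics/w9.png",im);cv2.imwrite("pics/w9z.png",cv2.resize(im[20:270,170:330],None,fx=3.2,fy=2.4))
E
```

```text
t 8.1 p [0.585  0.0207 0.0288] yaw 1.78 z [-0.0011  0.0001 -1.    ] F [-0.1  0.6 -2.9] op 0.0154 j [-0.037  0.536  1.718  0.     0.888  1.503]
```

View pics/w9z.png

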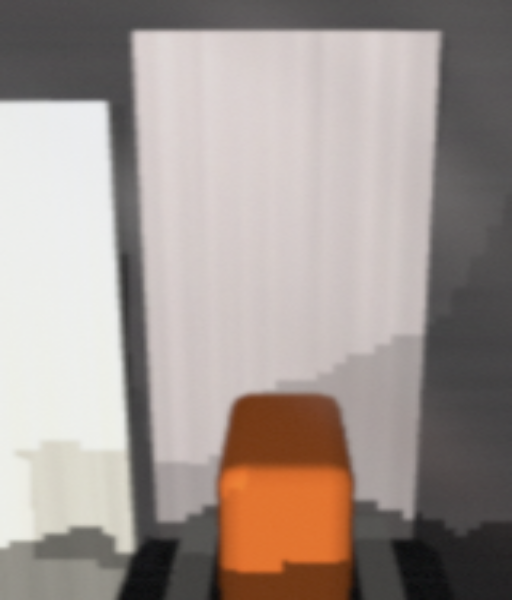

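The gap is clear and parallel, about 3.5 mm at both ends. I'll measure the gap and the end overhang in metric units.

```bash
python3 - <<'E'
from h import *
c=calibration("wrist");s=bot.observe();M=rot(s['ee_rot'])
f=lambda a:[(170+x/3.2,20+y/2.4) for x,y in a]
A=(onz(c,f([(109,100),(131,450)]),.020)-s['position'])@M
B=(onz(c,f([(132,30),(135,100),(154,450),(440,30)]),.0215)-s['position'])@M
print(A);print(B)
E
```

```text
[[ 0.0867 -0.0242  0.0088]
 [ 0.0195 -0.0242  0.0089]]
[[ 0.0981 -0.0204  0.0073]
 [ 0.0866 -0.0205  0.0073]
 [ 0.0201 -0.0205  0.0074]
 [ 0.0981  0.0194  0.0073]]
```

Emit:
servo_tool([
  {"claw": -1, "tx": -0.0015, "ty": -0.001, "tz": 0, "rx": 0, "ry": 0, "rz": 0},
  {"claw": -1, "tx": 0, "ty": -0.001, "tz": 0.0005, "rx": 0, "ry": 0, "rz": 0},
  {"claw": -1, "tx": 0, "ty": -0.001, "tz": 0.0005, "rx": 0, "ry": 0, "rz": 0},
  {"claw": -1, "tx": 0, "ty": 0, "tz": 0, "rx": 0, "ry": 0, "rz": 0},
  {"claw": -1, "tx": 0, "ty": 0, "tz": 0, "rx": 0, "ry": 0, "rz": 0},
])

```text
t: 8.65
position: [0.5839, 0.0238, 0.0284]
ee_rot: [-0.0, 1.0, 0.016, 0.0]
force: [0.0, 0.3, -2.7]
opening: 0.0152
```

```bash
cat > zz.py <<'E'
from h import *
import sys
state();im=get_image("wrist");cv2.imwrite("pics/%s.png"%sys.argv[1],im);cv2.imwrite("pics/%sz.png"%sys.argv[1],cv2.resize(im[20:270,170:330],None,fx=3.2,fy=2.4))
E
python3 zz.py w10
```

```text
t 8.65 p [0.5839 0.0238 0.0284] yaw 1.78 z [ 0.0001  0.0001 -1.    ] F [ 0.   0.3 -2.7] op 0.0152 j [-0.032  0.536  1.722  0.     0.884  1.508]
```

View pics/w10z.png

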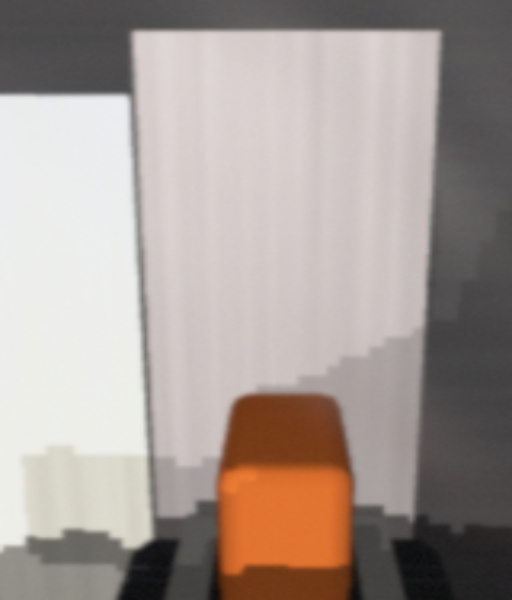

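About 0.5 mm of gap is left, and the plate is still hanging (the tool reads −2.7 N). I'll lower it onto the bed and ease it against the edge.

Emit:
servo_tool([
  {"claw": -1, "tx": 0, "ty": 0, "tz": 0.0005, "rx": 0, "ry": 0, "rz": 0},
  {"claw": -1, "tx": 0, "ty": -0.0005, "tz": 0.0005, "rx": 0, "ry": 0, "rz": 0},
  {"claw": -1, "tx": 0, "ty": -0.0005, "tz": 0, "rx": 0, "ry": 0, "rz": 0},
  {"claw": -1, "tx": 0, "ty": 0, "tz": 0, "rx": 0, "ry": 0, "rz": 0},
  {"claw": -1, "tx": 0, "ty": 0, "tz": 0, "rx": 0, "ry": 0, "rz": 0},
])

```text
t: 9.2
position: [0.5839, 0.0238, 0.0283]
ee_rot: [0.001, 1.0, 0.016, 0.0]
force: [-3.2, -2.7, 6.4]
opening: 0.0152
```

```bash
python3 zz.py w11
```

```text
t 9.2 p [0.5839 0.0238 0.0283] yaw 1.8 z [ 0.0006 -0.0012 -1.    ] F [-3.2 -2.7  6.4] op 0.0152 j [-0.031  0.535  1.723 -0.002  0.883  1.51 ]
```

View pics/w11z.png

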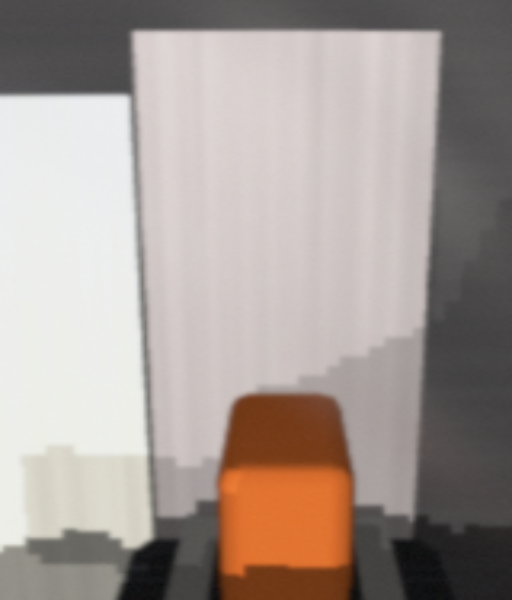

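Emit:
servo_tool([
  {"claw": -1, "tx": 0, "ty": -0.0005, "tz": -0.0003, "rx": 0, "ry": 0, "rz": 0},
  {"claw": -1, "tx": 0, "ty": -0.0005, "tz": 0, "rx": 0, "ry": 0, "rz": 0},
  {"claw": -1, "tx": 0, "ty": -0.0005, "tz": 0, "rx": 0, "ry": 0, "rz": 0},
  {"claw": -1, "tx": 0, "ty": 0, "tz": 0, "rx": 0, "ry": 0, "rz": 0},
  {"claw": -1, "tx": 0, "ty": 0, "tz": 0, "rx": 0, "ry": 0, "rz": 0},
])

```text
t: 9.75
position: [0.5843, 0.0249, 0.0284]
ee_rot: [0.001, 1.0, 0.016, 0.001]
force: [-1.3, -5.3, 5.8]
opening: 0.0153
```

```bash
python3 zz.py w12
```

```text
t 9.75 p [0.5843 0.0249 0.0284] yaw 1.81 z [ 0.0011 -0.0019 -1.    ] F [-1.3 -5.3  5.8] op 0.0153 j [-0.028  0.536  1.722 -0.002  0.883  1.512]
```

View pics/w12z.png

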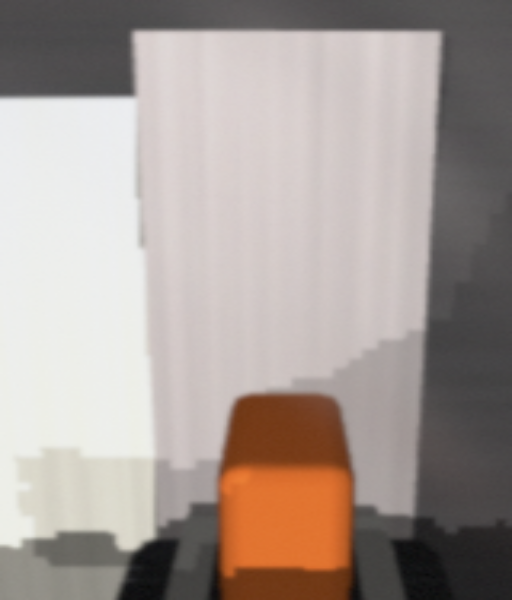

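The gap is closed. One more slight press to seat the edge, then relax and release.

Emit:
servo_tool([
  {"claw": -1, "tx": 0, "ty": -0.0005, "tz": 0, "rx": 0, "ry": 0, "rz": 0},
  {"claw": -1, "tx": 0, "ty": -0.0003, "tz": 0, "rx": 0, "ry": 0, "rz": 0},
  {"claw": -1, "tx": 0, "ty": 0, "tz": 0, "rx": 0, "ry": 0, "rz": 0},
  {"claw": -1, "tx": 0, "ty": 0, "tz": 0, "rx": 0, "ry": 0, "rz": 0},
  {"claw": -1, "tx": 0, "ty": 0, "tz": 0, "rx": 0, "ry": 0, "rz": 0},
])

```text
t: 10.3
position: [0.5843, 0.025, 0.0284]
ee_rot: [0.001, 1.0, 0.016, 0.001]
force: [-1.9, -7.4, 7.3]
opening: 0.0153
```

Emit:
servo_tool([
  {"claw": 1, "tx": 0, "ty": 0, "tz": 0, "rx": 0, "ry": 0, "rz": 0},
  {"claw": 1, "tx": 0, "ty": 0, "tz": 0, "rx": 0, "ry": 0, "rz": 0},
  {"claw": 1, "tx": 0, "ty": 0, "tz": 0, "rx": 0, "ry": 0, "rz": 0},
  {"claw": 1, "tx": 0, "ty": 0, "tz": 0, "rx": 0, "ry": 0, "rz": 0},
  {"claw": 1, "tx": 0, "ty": 0, "tz": 0, "rx": 0, "ry": 0, "rz": 0},
])

```text
t: 10.8
position: [0.5838, 0.0272, 0.0275]
ee_rot: [-0.0, 1.0, 0.016, -0.0]
force: [-0.4, 0.7, 0.7]
opening: 0.0846
```

Emit:
servo_tool([
  {"claw": 1, "tx": 0, "ty": 0, "tz": -0.015, "rx": 0, "ry": 0, "rz": 0},
  {"claw": 1, "tx": 0, "ty": 0, "tz": -0.035, "rx": 0, "ry": 0, "rz": 0},
  {"claw": 1, "tx": 0, "ty": 0, "tz": -0.04, "rx": 0, "ry": 0, "rz": 0},
  {"claw": 1, "tx": 0, "ty": 0, "tz": -0.04, "rx": 0, "ry": 0, "rz": 0},
  {"claw": 1, "tx": 0, "ty": 0, "tz": -0.04, "rx": 0, "ry": 0, "rz": 0},
])

```text
t: 11.3
position: [0.5834, 0.0271, 0.199]
ee_rot: [-0.0, 1.0, 0.016, -0.0]
force: [0.4, 0.4, 0.2]
opening: 0.0855
```

```bash
python3 look.py pics/w13.png hinge blank_edge red_grip straightedge_handle
```

```text
t 11.3 p [0.5834 0.0271 0.199 ] yaw 1.79 z [-0.0004  0.0002 -1.    ] F [0.4 0.4 0.2] op 0.0855 j [-0.026  0.345  1.534  0.     1.263  1.514]
hinge 0.92 [0.5755 0.1505 0.0297] [133. 168.]
blank_edge 0.93 [0.5749 0.0464 0.011 ] [241. 166.]
red_grip 0.24 [0.5794 0.0258 0.0418] [261. 171.]
straightedge_handle 0.79 [ 0.426  -0.1587  0.0157] [414. 295.]
straightedge_handle 0.68 [0.5818 0.0244 0.0408] [263. 168.]
0.94 1510.5 ((458.2225341796875, -165.56280517578125), (91.49419403076172, 38.75131607055664), 3.501156806945801)
0.56 7803.5 ((579.1451416015625, 25.905426025390625), (209.2603759765625, 43.762901306152344), 1.589284896850586)
t 11.6 p [0.5826 0.0271 0.1963] yaw 1.79 z [-0.0027  0.0001 -1.    ] F [ 0.1 -0.  -0.7] op 0.0856 j [-0.026  0.348  1.537  0.     1.259  1.514]
```

View pics/w13.png

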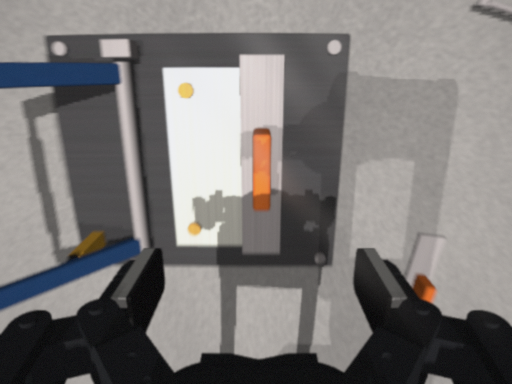

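The plate lies flush along the blank (edge columns 240–241), overhanging both ends. I'll zoom on the seam and plan the approach to the red bar, with the tool pointing along the bar-to-hinge line.

```bash
cat >> h.py <<'E'
YAW=np.radians(1.75); JX=np.array([np.cos(YAW),np.sin(YAW),0]); JN=np.array([-np.sin(YAW),np.cos(YAW),0]); UZ=np.array([0,0,1.])
HINGE=np.array([.578,.1504,.026])
def flap(a,back=0.,off=0.019,r=.175,hinge=None):
    h=HINGE if hinge is None else hinge
    u=-np.cos(a)*JN+np.sin(a)*UZ   # hinge->bar
    bar=h+r*u; return bar-u*(off-back), Rdown(YAW,-(a-np.pi/2))
E
python3 - <<'E'
from h import *
im=cv2.imread('pics/w13.png');cv2.imwrite('pics/w13z.png',cv2.resize(im[40:270,150:350],None,fx=3,fy=2.6,interpolation=cv2.INTER_CUBIC))
state();P,M=flap(2.3,.16);print(P,M);plan(P,M,12)
E
```

```text
t 11.6 p [0.5826 0.0271 0.1963] yaw 1.79 z [-0.0027  0.0001 -1.    ] F [ 0.1 -0.  -0.7] op 0.0856 j [-0.026  0.348  1.537  0.     1.259  1.514]
[0.5716 0.3608 0.2616] [[ 0.9995  0.0228  0.0203]
 [ 0.0305 -0.7454 -0.666 ]
 [ 0.      0.6663 -0.7457]]
dist 0.34029889028837723 rotdeg/row [-3.48  0.01  0.01]
[ -0.1 -27.8  -5.4]
[ -0.1 -27.4  -7.1]
[ -0.1 -27.   -8.8]
[ -0.1 -26.4 -10.4]
[ -0.1 -25.7 -12. ]
[ -0.1 -24.9 -13.5]
[ -0.1 -24.1 -15. ]
[ -0.1 -23.1 -16.4]
[ -0.1 -22.1 -17.8]
[ -0.1 -20.9 -19.1]
[ -0.1 -19.7 -20.4]
[ -0.1 -18.5 -21.5]
```

View pics/w13z.png

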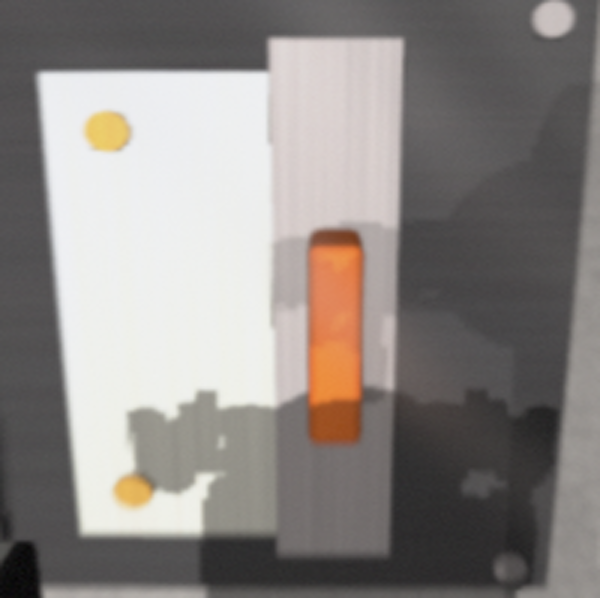

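The seam is closed along the visible length. Moving to the tilted pre-grasp pose.

Emit:
servo_tool([
  {"claw": 1, "tx": 0, "ty": -0.02, "tz": -0.012, "rx": -2, "ry": 0, "rz": 0},
  {"claw": 1, "tx": 0, "ty": -0.028, "tz": -0.012, "rx": -4, "ry": 0, "rz": 0},
  {"claw": 1, "tx": 0, "ty": -0.027, "tz": -0.012, "rx": -4, "ry": 0, "rz": 0},
  {"claw": 1, "tx": 0, "ty": -0.0265, "tz": -0.011, "rx": -4, "ry": 0, "rz": 0},
  {"claw": 1, "tx": 0, "ty": -0.0255, "tz": -0.012, "rx": -4, "ry": 0, "rz": 0},
])

```text
t: 12.1
position: [0.5788, 0.1598, 0.24]
ee_rot: [0.158, 0.987, 0.015, 0.001]
force: [0.9, -0.8, 0.4]
opening: 0.0857
```

Emit:
servo_tool([
  {"claw": 1, "tx": 0, "ty": -0.025, "tz": -0.013, "rx": -4, "ry": 0, "rz": 0},
  {"claw": 1, "tx": 0, "ty": -0.024, "tz": -0.014, "rx": -4, "ry": 0, "rz": 0},
  {"claw": 1, "tx": 0, "ty": -0.023, "tz": -0.014, "rx": -4, "ry": 0, "rz": 0},
  {"claw": 1, "tx": 0, "ty": -0.022, "tz": -0.014, "rx": -4, "ry": 0, "rz": 0},
  {"claw": 1, "tx": 0, "ty": -0.02, "tz": -0.014, "rx": -4, "ry": 0, "rz": 0},
])

```text
t: 12.6
position: [0.5748, 0.2927, 0.252]
ee_rot: [0.328, 0.945, 0.016, 0.004]
force: [-0.2, 0.1, 0.6]
opening: 0.0852
```

```bash
python3 - <<'E'
from h import *
state();P,M=flap(2.3,.16);print(P,M[:,2]);plan(P,M,5)
E
```

```text
t 12.6 p [0.5748 0.2927 0.252 ] yaw 1.84 z [ 0.0176 -0.6192 -0.785 ] F [-0.2  0.1  0.6] op 0.0852 j [ 0.689  0.622  1.108 -0.53   1.824  2.201]
[0.5716 0.3608 0.2616] [ 0.0203 -0.666  -0.7457]
dist 0.06894275016564168 rotdeg/row [-0.7   0.01  0.03]
[ -0.2  -9.5 -10. ]
[ -0.2  -9.4 -10.1]
[ -0.2  -9.3 -10.2]
[ -0.2  -9.1 -10.3]
[ -0.2  -9.  -10.4]
```

Emit:
servo_tool([
  {"claw": 1, "tx": 0, "ty": -0.012, "tz": -0.012, "rx": -1, "ry": 0, "rz": 0},
  {"claw": 1, "tx": 0, "ty": -0.012, "tz": -0.013, "rx": -1, "ry": 0, "rz": 0},
  {"claw": 1, "tx": 0, "ty": -0.012, "tz": -0.013, "rx": -1, "ry": 0, "rz": 0},
  {"claw": 1, "tx": 0, "ty": -0.009, "tz": -0.013, "rx": -0.5, "ry": 0, "rz": 0},
  {"claw": 1, "tx": 0, "ty": 0, "tz": 0, "rx": 0, "ry": 0, "rz": 0},
])

```text
t: 13.1
position: [0.5728, 0.3606, 0.2615]
ee_rot: [0.355, 0.935, 0.016, 0.004]
force: [1.0, 0.3, -0.1]
opening: 0.0856
```

```bash
python3 look.py pics/w14.png red_grip hinge; python3 - <<'E'
from h import *
c=calibration('wrist');print(proj(c,[flap(2.3,off=0)[0]+JX*t for t in(-.055,0,.055)]),proj(c,[HINGE]))
E
```

```text
t 13.1 p [0.5728 0.3606 0.2615] yaw 1.94 z [ 0.0197 -0.664  -0.7475] F [ 1.   0.3 -0.1] op 0.0856 j [ 0.77   0.712  0.941 -0.56   1.967  2.213]
red_grip 0.71 [0.5769 0.2679 0.156 ] [259. 170.]
red_grip 0.71 [0.4086 0.4022 0.    ] [ 74. 304.]
hinge 0.96 [0.5776 0.1491 0.0264] [261. 137.]
t 13.25 p [0.5732 0.3578 0.2634] yaw 1.77 z [ 0.0189 -0.6639 -0.7476] F [-1.3  0.4  0.3] op 0.0856 j [ 0.767  0.708  0.943 -0.561  1.967  2.213]
[[256.6363 229.1413]
 [256.5788 172.7366]
 [256.5209 109.406 ]] [[257.8075 137.2105]]
```

View pics/w14.png

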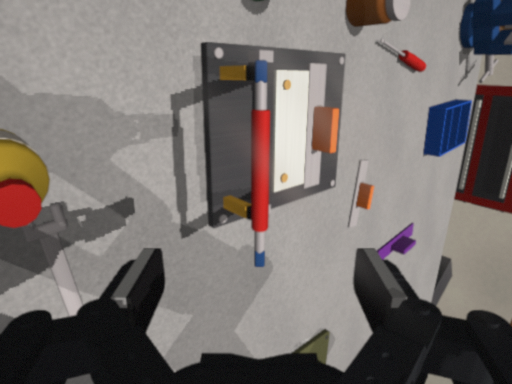

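Looking straight down the frame, the arms are edge-on and the red bar is at (260,112–230), matching the prediction within 4 px. Its middle is at row 171. I'll close in to 50 mm short and recheck.

```bash
python3 - <<'E'
from h import *
state();P,M=flap(2.3,.05);P=P+JX*.001;plan(P,M,4)
c=calibration('wrist');s=bot.observe()
print((onz(c,[(260.5,171)],.156)[0]-s['position'])@rot(s['ee_rot']))
E
```

```text
t 13.25 p [0.5732 0.3578 0.2634] yaw 1.77 z [ 0.0189 -0.6639 -0.7476] F [-1.3  0.4  0.3] op 0.0856 j [ 0.767  0.708  0.943 -0.561  1.967  2.213]
dist 0.10935946995004897 rotdeg/row [-0.04  0.02  0.02]
[-0.1 -0.8 27.3]
[-0.1 -0.8 27.3]
[-0.1 -0.8 27.3]
[-0.1 -0.8 27.3]
[-0.0008  0.0004  0.1441]
```

Emit:
servo_tool([
  {"claw": 1, "tx": 0, "ty": 0, "tz": 0.02, "rx": 0, "ry": 0, "rz": 0},
  {"claw": 1, "tx": 0, "ty": 0, "tz": 0.03, "rx": 0, "ry": 0, "rz": 0},
  {"claw": 1, "tx": 0, "ty": 0, "tz": 0.03, "rx": 0, "ry": 0, "rz": 0},
  {"claw": 1, "tx": 0, "ty": 0, "tz": 0.025, "rx": 0, "ry": 0, "rz": 0},
  {"claw": 1, "tx": 0, "ty": 0, "tz": 0, "rx": 0, "ry": 0, "rz": 0},
])

```text
t: 13.75
position: [0.574, 0.2848, 0.184]
ee_rot: [0.356, 0.934, 0.014, 0.002]
force: [0.5, 0.4, 0.2]
opening: 0.0856
```

```bash
python3 look.py pics/w15.png red_grip; python3 - <<'E'
from h import *
c=calibration('wrist');print(proj(c,[flap(2.3,off=0)[0]+JX*t for t in(-.055,0,.055)]))
P,M=flap(2.3,0);plan(P,M,3)
E
```

```text
t 13.75 p [0.574  0.2848 0.184 ] yaw 1.59 z [ 0.014  -0.6658 -0.746 ] F [0.5 0.4 0.2] op 0.0856 j [ 0.698  0.692  1.182 -0.555  1.746  2.276]
red_grip 0.7 [0.5759 0.2683 0.1554] [249. 220.]
red_grip 0.43 [0.5754 0.0438 0.0135] [310. 143.]
t 13.85 p [0.5756 0.2881 0.1866] yaw 1.69 z [ 0.0192 -0.6627 -0.7486] F [-0.   1.   1.1] op 0.0852 j [ 0.7    0.691  1.175 -0.556  1.748  2.276]
[[254.0052 300.5354]
 [253.4609 222.8047]
 [252.844  129.3205]]
dist 0.05572992852624115 rotdeg/row [-0.08  0.02 -0.01]
[-0.6 -1.4 18.5]
[-0.6 -1.4 18.5]
[-0.6 -1.4 18.5]
```

View pics/w15.png

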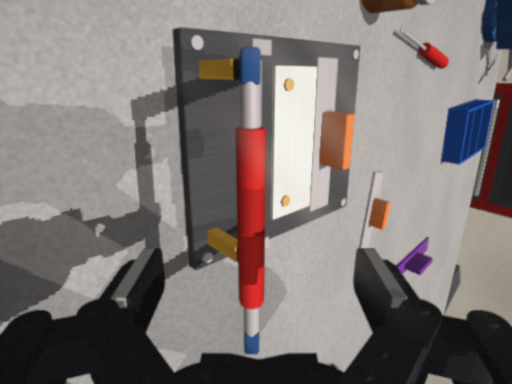

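```bash
cat > bar.py <<'E'
from h import *
import sys
state();s=bot.observe();c=calibration('wrist');im=get_image('wrist');cv2.imwrite(sys.argv[1],im)
h=cv2.cvtColor(im,cv2.COLOR_BGR2HSV);m=((h[...,0]<6)|(h[...,0]>174))&(h[...,1]>170)&(h[...,2]>60)
m[:,:200]=0;m[:,300:]=0
n,l,st,ce=cv2.connectedComponentsWithStats(m.astype(np.uint8));k=1+np.argmax(st[1:,4]);print(st[k],ce[k])
M=rot(s['ee_rot'])
# bar centre in tool frame at expected depth
P=flap(2.3,off=0)[0]; dz=((P-s['position'])@M)[2]
d=ray(c,[ce[k]])[0]; e=(np.array(c['eye'])-s['position'])@M; dt=d@M; q=e+dt*(dz-e[2])/dt[2]; print('bar in tool',q,'world',s['position']+M@q,'model',P)
E
python3 bar.py pics/w16.png
```

```text
t 13.85 p [0.5756 0.2881 0.1866] yaw 1.69 z [ 0.0192 -0.6627 -0.7486] F [-0.   1.   1.1] op 0.0852 j [ 0.7    0.691  1.175 -0.556  1.748  2.276]
[ 239  151   27  156 3698] [252.1498 227.6322]
bar in tool [-0.0049 -0.005   0.0366] world [0.5713 0.2674 0.156 ] model [0.5744 0.2669 0.1565]
```

The bar is 5 mm towards −y of the tool and 37 mm ahead. I'll correct for that, move in and close.

Emit:
servo_tool([
  {"claw": 1, "tx": -0.001, "ty": -0.003, "tz": 0.01, "rx": 0, "ry": 0, "rz": 0},
  {"claw": 1, "tx": 0, "ty": -0.002, "tz": 0.018, "rx": 0, "ry": 0, "rz": 0},
  {"claw": 1, "tx": 0, "ty": 0, "tz": 0.017, "rx": 0, "ry": 0, "rz": 0},
  {"claw": 1, "tx": 0, "ty": 0, "tz": 0.009, "rx": 0, "ry": 0, "rz": 0},
  {"claw": 1, "tx": 0, "ty": 0, "tz": 0, "rx": 0, "ry": 0, "rz": 0},
])

```text
t: 14.4
position: [0.5752, 0.2566, 0.1418]
ee_rot: [0.355, 0.935, 0.015, 0.005]
force: [-0.0, 0.1, 0.7]
opening: 0.0855
```

```bash
python3 bar.py pics/w17.png
```

```text
t 14.4 p [0.5752 0.2566 0.1418] yaw 1.77 z [ 0.0194 -0.663  -0.7484] F [-0.   0.1  0.7] op 0.0855 j [ 0.669  0.704  1.275 -0.563  1.637  2.309]
[ 246  166   38  194 6240] [263.7595 263.9569]
bar in tool [ 0.004   0.0012 -0.0179] world [0.5788 0.2677 0.1559] model [0.5744 0.2669 0.1565]
```

View pics/w17.png

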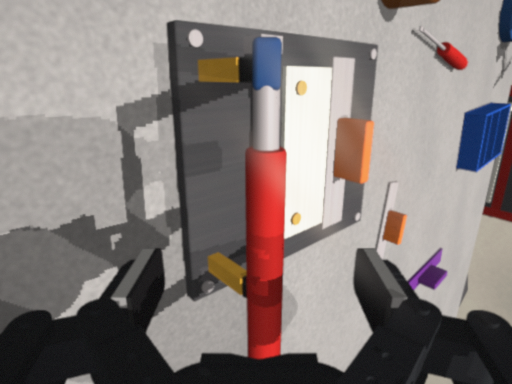

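The bar sits between the pads, 1 mm off. A small nudge, then close.

Emit:
servo_tool([
  {"claw": 1, "tx": 0, "ty": 0.001, "tz": 0.0005, "rx": 0, "ry": 0, "rz": 0},
  {"claw": -1, "tx": 0, "ty": 0, "tz": 0, "rx": 0, "ry": 0, "rz": 0},
  {"claw": -1, "tx": 0, "ty": 0, "tz": 0, "rx": 0, "ry": 0, "rz": 0},
  {"claw": -1, "tx": 0, "ty": 0, "tz": 0, "rx": 0, "ry": 0, "rz": 0},
  {"claw": -1, "tx": 0, "ty": 0, "tz": 0, "rx": 0, "ry": 0, "rz": 0},
])

```text
t: 14.95
position: [0.5757, 0.2563, 0.1429]
ee_rot: [0.354, 0.935, 0.015, 0.006]
force: [-0.5, -0.4, -0.1]
opening: 0.0283
```

Emit:
servo_tool([
  {"claw": -1, "tx": 0, "ty": 0, "tz": 0, "rx": 0, "ry": 0, "rz": 0},
  {"claw": -1, "tx": 0, "ty": 0, "tz": 0, "rx": 0, "ry": 0, "rz": 0},
  {"claw": -1, "tx": 0, "ty": 0, "tz": 0, "rx": 0, "ry": 0, "rz": 0},
  {"claw": -1, "tx": 0, "ty": 0, "tz": 0, "rx": 0, "ry": 0, "rz": 0},
  {"claw": -1, "tx": 0, "ty": 0, "tz": 0, "rx": 0, "ry": 0, "rz": 0},
])

```text
t: 15.45
position: [0.5757, 0.2552, 0.144]
ee_rot: [0.355, 0.935, 0.014, 0.006]
force: [0.1, -2.2, 4.6]
opening: 0.0142
```

```bash
python3 - <<'E'
from h import *
state();s=bot.observe();M=rot(s['ee_rot']);g=s['position']-.0187*M[:,2];d=g-HINGE
print('grasp pt',g,'n',d@JN,'z',d[2],'r',np.hypot(d@JN,d[2]),'ang',np.arctan2(d[2],-(d@JN)),'tilt ang',np.arctan2(-M[2,2],M[:,2]@JN))
# move: relative arc, from actual
r=np.hypot(d@JN,d[2]);a0=np.arctan2(d[2],-(d@JN));N=20
# rotate current pose about the hinge axis by -(a0-pi/2): per-row commands are constant in the tool frame
st=-(a0-np.pi/2)/N
print('deg/row',np.degrees(st), 'total', np.degrees(a0-np.pi/2))
Q=R.from_rotvec(JX*-st).as_matrix()
p1=HINGE+Q@(s['position']-HINGE); print('row shift tool', M.T@(p1-s['position'])*1000,'rot tool deg',np.degrees(M.T@(JX*-st)))
E
```

```text
t 15.45 p [0.5757 0.2552 0.144 ] yaw 1.75 z [ 0.0207 -0.6638 -0.7476] F [ 0.1 -2.2  4.6] op 0.0142 j [ 0.668  0.701  1.276 -0.565  1.638  2.309]
grasp pt [0.5753 0.2676 0.158 ] n 0.11727731043583334 z 0.13198794793724092 r 0.1765638296587006 ang 2.297246866691355 tilt ang 2.2970799670074267
deg/row -2.081127498053355 total 41.6225499610671
row shift tool [0.0027 5.7328 0.1031] rot tool deg [ 2.0811 -0.001   0.0009]
```

The bar is gripped, 14 mm opening. The geometry agrees closely: radius 0.1766 m and angle 2.297 rad from both position and tilt. Swinging up along the arc at about 2.75 mm per degree, checking on the way.

Emit:
servo_tool([
  {"claw": -1, "tx": 0, "ty": 0.0028, "tz": 0, "rx": 1, "ry": 0, "rz": 0},
  {"claw": -1, "tx": 0, "ty": 0.0055, "tz": 0.0001, "rx": 2, "ry": 0, "rz": 0},
  {"claw": -1, "tx": 0, "ty": 0.0055, "tz": 0.0001, "rx": 2, "ry": 0, "rz": 0},
  {"claw": -1, "tx": 0, "ty": 0.0055, "tz": 0.0001, "rx": 2, "ry": 0, "rz": 0},
  {"claw": -1, "tx": 0, "ty": 0.0055, "tz": 0.0001, "rx": 2, "ry": 0, "rz": 0},
])

```text
t: 15.95
position: [0.5763, 0.2361, 0.1586]
ee_rot: [0.278, 0.961, 0.015, 0.005]
force: [-1.8, 2.6, 2.9]
opening: 0.0138
```

```bash
cat > arc.py <<'E'
from h import *
state();s=bot.observe();M=rot(s['ee_rot']);g=s['position']-.0187*M[:,2];d=g-HINGE
print('n',d@JN,'z',d[2],'r',np.hypot(d@JN,d[2]),'ang',np.arctan2(d[2],-(d@JN)),'tilt ang',np.arctan2(-M[2,2],M[:,2]@JN), 'tq',s['ft_torque'].round(2))
E
python3 arc.py
```

```text
t 15.95 p [0.5763 0.2361 0.1586] yaw 1.76 z [ 0.0171 -0.5336 -0.8456] F [-1.8  2.6  2.9] op 0.0138 j [ 0.592  0.602  1.338 -0.47   1.529  2.231]
n 0.09573210794559404 z 0.14842997244044245 r 0.176624158059925 ang 2.1436237179231403 tilt ang 2.133984495671972 tq [ 0.26  0.18 -0.14]
```

Radius is steady and forces are small. Continuing.

Emit:
servo_tool([
  {"claw": -1, "tx": 0, "ty": 0.0055, "tz": 0.0001, "rx": 2, "ry": 0, "rz": 0},
  {"claw": -1, "tx": 0, "ty": 0.0055, "tz": 0.0001, "rx": 2, "ry": 0, "rz": 0},
  {"claw": -1, "tx": 0, "ty": 0.0055, "tz": 0.0001, "rx": 2, "ry": 0, "rz": 0},
  {"claw": -1, "tx": 0, "ty": 0.0055, "tz": 0.0001, "rx": 2, "ry": 0, "rz": 0},
  {"claw": -1, "tx": 0, "ty": 0.0055, "tz": 0.0001, "rx": 2, "ry": 0, "rz": 0},
])

```text
t: 16.45
position: [0.577, 0.2115, 0.1717]
ee_rot: [0.193, 0.981, 0.015, 0.004]
force: [-2.2, 2.6, 5.9]
opening: 0.0139
```

Emit:
servo_tool([
  {"claw": -1, "tx": 0, "ty": 0.0055, "tz": 0.0001, "rx": 2, "ry": 0, "rz": 0},
  {"claw": -1, "tx": 0, "ty": 0.0055, "tz": 0.0001, "rx": 2, "ry": 0, "rz": 0},
  {"claw": -1, "tx": 0, "ty": 0.0055, "tz": 0.0001, "rx": 2, "ry": 0, "rz": 0},
  {"claw": -1, "tx": 0, "ty": 0.0042, "tz": 0.0001, "rx": 1.5, "ry": 0, "rz": 0},
  {"claw": -1, "tx": 0, "ty": 0, "tz": 0, "rx": 0, "ry": 0, "rz": 0},
])

```text
t: 16.95
position: [0.5776, 0.1905, 0.1789]
ee_rot: [0.129, 0.991, 0.014, 0.003]
force: [-3.2, 3.6, 8.6]
opening: 0.0143
```

```bash
python3 arc.py
```

```text
t 16.95 p [0.5776 0.1905 0.1789] yaw 1.63 z [ 0.0092 -0.2564 -0.9665] F [-3.2  3.6  8.6] op 0.0143 j [ 0.396  0.449  1.449 -0.249  1.344  2.007]
n 0.044856253207120854 z 0.17096217086641533 r 0.1767488255099273 ang 1.82738800514071 tilt ang 1.8303085843847753 tq [ 0.1   0.36 -0.04]
```

Emit:
servo_tool([
  {"claw": -1, "tx": 0, "ty": 0.0055, "tz": 0, "rx": 2, "ry": 0, "rz": 0},
  {"claw": -1, "tx": 0, "ty": 0.0055, "tz": 0, "rx": 2, "ry": 0, "rz": 0},
  {"claw": -1, "tx": 0, "ty": 0.0055, "tz": 0, "rx": 2, "ry": 0, "rz": 0},
  {"claw": -1, "tx": 0, "ty": 0.0055, "tz": 0, "rx": 2, "ry": 0, "rz": 0},
  {"claw": -1, "tx": 0, "ty": 0.0055, "tz": 0, "rx": 2, "ry": 0, "rz": 0},
])

```text
t: 17.45
position: [0.5783, 0.1643, 0.1836]
ee_rot: [0.042, 0.999, 0.015, 0.002]
force: [-2.0, 1.2, 5.6]
opening: 0.0141
```

Emit:
servo_tool([
  {"claw": -1, "tx": 0, "ty": 0.0041, "tz": 0, "rx": 1.5, "ry": 0, "rz": 0},
  {"claw": -1, "tx": 0, "ty": 0.0028, "tz": 0, "rx": 1, "ry": 0, "rz": 0},
  {"claw": -1, "tx": 0, "ty": 0.0028, "tz": 0, "rx": 1, "ry": 0, "rz": 0},
  {"claw": -1, "tx": 0, "ty": 0, "tz": 0, "rx": 0, "ry": 0, "rz": 0},
  {"claw": -1, "tx": 0, "ty": 0, "tz": 0, "rx": 0, "ry": 0, "rz": 0},
])

```text
t: 17.95
position: [0.5786, 0.1541, 0.1842]
ee_rot: [0.013, 1.0, 0.015, 0.001]
force: [-2.5, 0.1, 7.4]
opening: 0.0144
```

```bash
python3 arc.py; python3 - <<'E'
from h import *
for n in("scene","top","wrist"):
    c=calibration(n);im=get_image(n);cv2.imwrite(f"pics/{n}18.png",im)
    for o in("red_grip","hinge","straightedge_handle","blank_edge"):
        for m in mark_of(n,o)[:2]:
            w=toW(c,m['location']);print(n,o,round(m['confidence'],2),w)
E
```

```text
t 17.95 p [0.5786 0.1541 0.1842] yaw 1.67 z [ 0.0024 -0.0256 -0.9997] F [-2.5  0.1  7.4] op 0.0144 j [ 0.206  0.38   1.519 -0.027  1.246  1.756]
n 0.0041167561834086356 z 0.17689757609788614 r 0.17694547213981218 ang 1.5940641031242602 tilt ang 1.596417666095329 tq [-0.12  0.34 -0.03]
scene red_grip 0.73 [0.5765 0.1541 0.2002]
scene hinge 0.9 [0.5793 0.1557 0.028 ]
scene hinge 0.62 [0.4004 0.4032 0.0059]
scene straightedge_handle 0.91 [0.5791 0.0255 0.0424]
scene straightedge_handle 0.85 [ 0.2348 -0.396   0.0273]
scene blank_edge 0.64 [0.5779 0.0478 0.0178]
top red_grip 0.76 [0.5756 0.1533 0.2017]
top hinge 0.61 [0.5781 0.1491 0.0267]
top hinge 0.36 [ 0.7117 -0.3014  0.0139]
top straightedge_handle 0.96 [0.5833 0.0252 0.0469]
top straightedge_handle 0.63 [ 0.2404 -0.3983  0.0269]
top blank_edge 0.59 [0.5842 0.0442 0.0134]
top blank_edge 0.41 [0.4089 0.4    0.0062]
wrist red_grip 0.7 [0.5779 0.1559 0.2003]
wrist straightedge_handle 0.64 [0.58   0.0247 0.0431]
wrist blank_edge 0.55 [0.5772 0.0446 0.0147]
```

View pics/wrist18.png

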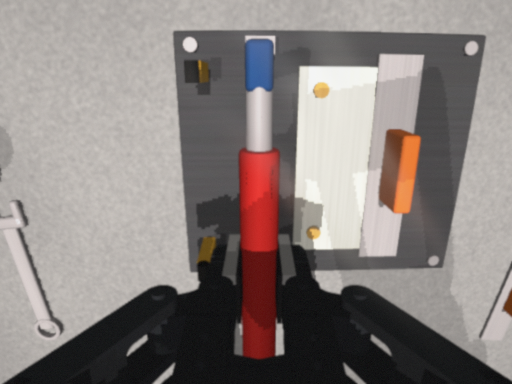

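View pics/scene18.png

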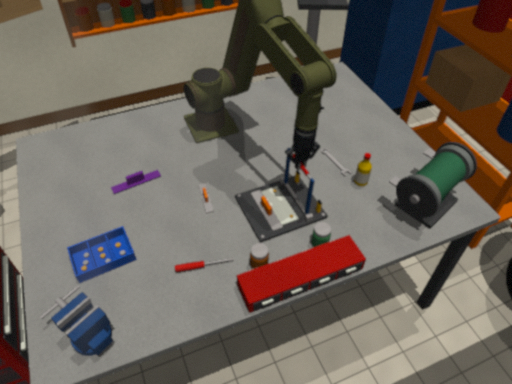

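View pics/top18.png

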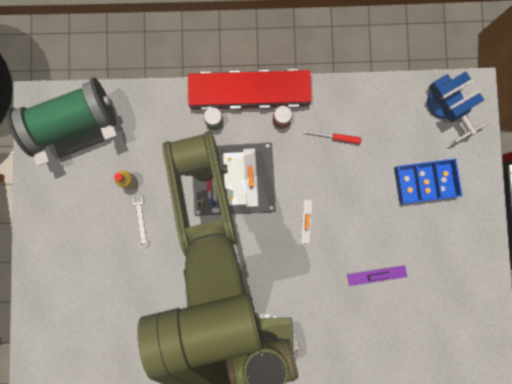

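Frame is at 1.594 rad, 1.3° short of upright. In the wrist view the blue end post is almost end-on at (260,65). Finishing the last bit.

Emit:
servo_tool([
  {"claw": -1, "tx": 0, "ty": 0.002, "tz": -0.0003, "rx": 0.7, "ry": 0, "rz": 0},
  {"claw": -1, "tx": 0, "ty": 0.0019, "tz": -0.0003, "rx": 0.7, "ry": 0, "rz": 0},
  {"claw": -1, "tx": 0, "ty": 0, "tz": 0, "rx": 0, "ry": 0, "rz": 0},
  {"claw": -1, "tx": 0, "ty": 0, "tz": 0, "rx": 0, "ry": 0, "rz": 0},
  {"claw": -1, "tx": 0, "ty": 0, "tz": 0, "rx": 0, "ry": 0, "rz": 0},
])

```text
t: 19.2
position: [0.5787, 0.1507, 0.1843]
ee_rot: [0.001, 1.0, 0.015, 0.0]
force: [-2.1, -0.5, 6.9]
opening: 0.0141
```

```bash
python3 arc.py; python3 - <<'E'
from h import *
c=calibration("wrist");im=get_image("wrist");cv2.imwrite(f"pics/wrist19.png",im)
print(bot.observe()['qvel'].round(3))
E
```

```text
t 19.2 p [0.5787 0.1507 0.1843] yaw 1.72 z [ 0.0006 -0.0017 -1.    ] F [-2.1 -0.5  6.9] op 0.0141 j [ 0.185  0.376  1.524 -0.002  1.241  1.727]
n 0.00034566384518042365 z 0.1769628428218741 r 0.1769631804164165 ang 1.5727496374450334 tilt ang 1.5725207145391547 tq [-0.14  0.29  0.02]
[ 0.002  0.     0.    -0.001  0.001  0.   ]
```

View pics/wrist19.png

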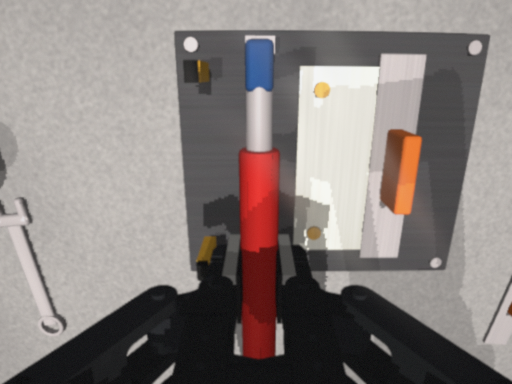

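The frame is upright: 1.573 rad by both position and tilt. The arm is at rest, and the straightedge still shows no gap at the seam (column ~377). Handing in.

```bash
python3 -c "
from rig import bot
print(bot.sign_off())"
```

```text
the job is handed in; nothing more can be done
None
```

The job is done and handed in at about 19.2 s of robot time. The straightedge is flush on the bed and released, and the frame is upright and still gripped.

- **Straightedge:** I set the large orange-handled one on the bare bed, pressed it lightly (about 7 N) against the blank's free edge and let go. The wrist pictures afterwards show no gap along the visible seam. It is centred to within about 1–2 mm.
- **Frame:** I gripped it by the red bar and swung it up along its arc. The gripper's position and its tilt both put it at about 1.573 rad (target 1.571), with the arm at rest and about 7 N on the wrist.
- **Bystanders:** I did not go near the jars, bottle, screwdriver or wrench, and they look unmoved in the last scene and top pictures.

**Checks that failed or disagreed:**
- My first two move calls were refused because the rows left out some keys, and nothing moved.
- One edge fit failed because the straightedge hid the edge, so I set down with extra margin and closed the gap by sight and force.
- The networks' hinge marks differed by up to 8 mm in y (0.148–0.156 m). I used 0.150 m, from the fitted edge and most of the marks. If the outlier were right, the frame would be about 1.7° from upright.

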